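# Colour check of a glass sample cell at the light bench

## Robot

A 7-joint arm with a two-finger parallel gripper is mounted at the origin on the work surface. World frame = base frame: x ahead of the robot, y to its left, z up, the work surface at z = 0. Lengths are in m, angles in rad, forces in N, time in s.
With the tool pointing down it reaches from about 0.425 to 0.875 m from the base axis. Payload 8.4 kg.
Tool frame: the origin (TCP) lies midway between the tips of the shut fingers; the grasp point (between the pads) lies 19 mm behind it; x points along the fingers, y is the direction in which the jaws open and shut, and the axes are right-handed (so a half turn about x gives the same grasp; the last joint's range is limited). The gripper opens to 87 mm and grips with 3 to 60 N. Pads are 19 mm wide; open, the fingers measure 117 mm over their backs; the gripper's body (75 mm by 190 mm) begins 51 mm behind the grasp point.
Start: joints at [-1.257, 0.333, 0.04, 1.465, -0.013, 1.343, -0.059], TCP at [0.261, 0.595, 0.195] pointing down, gripper open.
Joint ranges: [-2.58, 2.58], [-0.38, 2.09], [-1.3, 1.39], [0.25, 2.4], [-1.5, 4.64], [0.08, 2.09], [-2.65, 2.65]. Speed limits (rad/s): [2.22, 2.22, 2.79, 2.79, 3.14, 3.14, 3.14].

## Interface

Orientations are given as [roll, pitch, yaw] about the fixed x, y, z axes, in that order (R = Rz(yaw) Ry(pitch) Rx(roll)).
In Python, from workcell import robot gives the robot as it stands.
- The arm moves only by the shell command python3 -m inch 'ROWS'. ROWS is JSON, a list of rows, each a list of 3 entries, a list of its own where there are three numbers: the shift along the tool's x, y, z in mm, then the turn about the tool's x in rad, then the opening, from -1 (shut) to 1 (fully open). A call has 1 to 12 rows; each row is the pose to reach, as a shift and turn from the pose commanded when the call began, along the tool's axes at that moment; what a row does not reach only later rows make up. A row lasts 1/10 s, in which the tool goes at most 50 mm and 8.59 degrees, less where a joint would pass 70% of its speed; a pose out of reach is approached as far as the arm can. A call with a gripper value outside its range is refused whole. The fingers move at their own pace and stop on an object; the grip force is fixed at half the most. Time passes only in rows, so rows that repeat a pose let the fingers close. It gives the time, the measured TCP pose, the force and the opening at its end, in the units of the state.
- robot.sense(): the state, without advancing time (a new reading comes with each control period).
- robot.snapshot(name): name is "scene" or "side" or "wrist"; returns a dict with "pixels" (400x640x3 uint8, red, green, blue), "fov_y" (degrees; the focal length in pixels is half the picture's height over the tangent of half this angle, whatever the lens; pixels are square), "cx", "cy" (the principal point, pixels), "position" and "rotation" of the camera in the world; the wrist camera has in their place "T_tool_cam" (4x4, takes a point from camera to tool coordinates, whose origin is the TCP and whose axes are the tool frame's). Camera axes: x right, y down, z forward; pixel columns grow to the right and rows downward; lengths in m; the calibration is good to about 2 mm. A picture is of the moment at which its call begins: read the wrist's pose just before it. There is no depth.
- robot.job_done(): hands the job in, once; it reports no verdict.
Trained networks look in the newest picture that a camera, given by its name, has taken for a name from the list of things; names that differ only in an ending like _2 or _b are one class to them, and where a whole thing is asked for, a point or a joint stands for the part that bears it (a point fixed in the world has none). Each returns a list of dicts, best first, with "score" (0 to 1); they miss things now and then, are a little off and sometimes report something else, mostly with a low value. They report only what shows in the picture. A call takes as long as a camera call.
- robot.regions_of(camera, query): "mask" (400x640 bool, what is visible of it) and "extent" ([centre column, centre row, width, height] in pixels, round what is visible of it).
The state is a dict: "time_s": time; "qpos": joint angles; "dq": joint speeds; "joint_efforts": joint torques, N m; "position": TCP position; "ee_rot": TCP orientation; "wrist_force": force on the tool from outside, world axes, zero at the start; "wrist_torque": the same for the moment, N m; "grip_width": finger opening in m.
Only numpy, scipy, OpenCV 4.12 (cv2) and the standard library are available. Lean on these libraries where they do the work, as an engineer would, in place of code of your own. Each camera call takes 0.05 s, during which the arm holds its last target.

## Task

Set the lamp's brightness first: slide the dimmer's grip along its track until it lines up with the steel pointer beside the track. Then take the long glass cell from the black tray, touching it with the fingers only on its two frosted long sides (never the clear end windows or the cap), and hold it upright in mid-air in the light path between the lamp house and the receiver of the light bench, centred on the beam, with its long axis along the beam. Finish still holding it there, still and clear of everything, with the dimmer left at the pointer and the other things left where they are.

Things in the scene. Friction and masses are not known exactly. Their poses are not given: they have to be found in the camera images.
- dimmer (a joint): travel of the dimmer's grip along its track, 0 to 0.12 m, growing towards the pointer's +y; it starts between 0 and 0.03, always short of the pointer. It slides with about 1.5 N of friction and stays where it is left
- dimmer_top (a point): centre of the top of the dimmer's grip, 54.5 mm above the table. The grip is a black block 28 mm wide (across the track) x 20 mm (along the track) x 40 mm tall with a white line across its top, on an aluminium track housing 40 mm wide, 170 mm long and 14 mm high that lies flat on the table and is fixed
- pointer: fixed dark steel pointer, 16 mm long, 12 mm wide, 14 mm high, with a white line on top, standing on the table beside the track on the robot's side, its tip towards the track. Origin: on the table, at the pointer's line, 28 mm to the side of the track's middle line. Its +y axis runs along the track (direction of growing joint value), its +x axis points across to the track. The grip is set when its centre is level with the pointer along y
- cell: the long glass cell, the one to hold: 40 mm long (own x, the light path) x 24 mm wide (own y) x 55 mm tall, plus an 8 mm high grey cap; about 130 g, the mass varies. Its two long sides (facing own +y and -y, 24 mm apart, 37 mm long, full height) are frosted, matt whitish: the only faces to grip. It stands upright and loose on the tray's floor, 5 mm above the table. Origin: centre of its underside; z up
- cell_mid (a point): centre of the long cell's glass, 27.5 mm above its underside
- cell_clear: the parts of the long cell not to be touched: the clear windows at its two ends (facing own +x and -x, 40 mm apart, 18 mm wide, 47 mm tall) and the grey cap (32 x 16 x 8 mm) on top. Fixed to the cell, same origin and axes as the cell
- tray: fixed flat black tray, 130 (own x) x 230 (own y) mm, floor 5 mm above the table, rim 10 mm above the table; the long and the short cell stand on it, centres about 110 to 140 mm apart, either one nearer the bench. Origin: centre of its underside
- bench: fixed light bench: aluminium base plate 80 (own x) x 250 (own y) x 15 mm high; on it a grey lamp house at the +y end and a grey receiver at the -y end, each 70 mm wide (x) and 125 mm high above the table, their facing walls 140 mm apart. From each a round lens barrel 32 mm across sticks out 10 mm, so the open gap is 120 mm, from y = -60 to +60 mm. The beam runs along own y at 100 mm above the table. Origin: centre of the base plate's underside
- beam (a point): middle of the light beam, midway between lamp and receiver, 100 mm above the table and 85 mm above the base plate; nothing is there
- short_cell: the short cell: same build as the long one but square, 24 x 24 mm in plan, 42 mm tall plus an 8 mm grey cap; a bystander on the same tray. Origin: centre of its underside
- jar_a: squat paint jar, 56 mm across, 75 mm tall, beyond the tray; bystander. Origin: centre of its underside
- jar_b: squat paint jar, 56 mm across, 75 mm tall, beyond the light bench; bystander. Origin: centre of its underside
- jar_c: squat paint jar, 56 mm across, 75 mm tall, to the right of the light bench; bystander. Origin: centre of its underside
- cup: empty white plastic cup, 72 mm across the rim, 80 mm tall, at the right; bystander. Origin: centre of its underside
- brush: flat paint brush, about 190 mm long, lying on the table between bench and paint stand; bystander
- palette_knife: palette knife with wooden handle, about 190 mm long, lying on the table between tray and dimmer; bystander

How it is judged:
By the outcome, as a careful person would: the job done as asked, in the order asked, and still so for the second after the job is handed in, while the arm keeps its last pose, push and grip.
It also fails if it takes over 64 s, if anything falls off the work surface, if the arm or the gripper's body presses on something with over 40 N, if the wrist force passes 120 N, or if a joint passes its speed limit or range.

## Working session

There is one attempt and no reset: what is moved stays moved. The work goes in short steps, Python scripts to look and compute and a shell command to move; the robot and the scene stay as the last step left them, time stands still between calls to the robot, and variables do not carry over. Pictures are saved under pics/ and viewed, and the job is handed in when it is done.

```bash
ls; mkdir -p pics
python3 - <<'E'
from workcell import robot
import cv2,numpy as np
s=robot.sense();print({k:np.round(v,3) for k,v in s.items()})
for n in ["scene","side","wrist"]:
    d=robot.snapshot(n);cv2.imwrite(f"pics/{n}0.png",d["pixels"][:,:,::-1])
    print(n,{k:np.round(v,4).tolist() for k,v in d.items() if k!="pixels"})
    for q in ["dimmer_top","pointer","cell","tray","bench","short_cell"]:
        for r in robot.regions_of(n,q)[:3]: print(q,round(r["score"],2),np.round(r["extent"],1))
E
```

```text
pics
{'time_s': np.float64(0.0), 'qpos': array([-1.257,  0.334,  0.04 ,  1.466, -0.013,  1.343, -0.058]), 'dq': array([ 0.002,  0.   ,  0.001,  0.001, -0.001, -0.   ,  0.001]), 'joint_efforts': array([-0.0000e+00, -6.5635e+01,  1.3350e+00, -4.0380e+01, -6.0000e-02,
        4.5000e-02,  0.0000e+00]), 'position': array([0.261, 0.595, 0.194]), 'ee_rot': array([-1.5  ,  1.569, -1.913]), 'wrist_force': array([ 0.207,  0.158, -0.542]), 'wrist_torque': array([ 0.031,  0.01 , -0.009]), 'grip_width': np.float64(0.087)}
scene {'fov_y': 42.0001, 'cx': 319.7989, 'cy': 205.4125, 'position': [1.2639, 0.9455, 1.0709], 'rotation': [-2.2456, 0.0125, 2.5147]}
dimmer_top 0.69 [252.9 180.   18.   24. ]
dimmer_top 0.26 [378.4 226.3  54.1  32.6]
pointer 0.62 [388.4 262.1  14.9  20.3]
cell 0.69 [390.1 262.1  18.8  20.1]
tray 0.76 [400.8 290.8  87.9  67.3]
bench 0.67 [296.2 221.7  59.6  82.4]
short_cell 0.75 [416.2 295.6  16.6  17.6]
short_cell 0.4 [304.6 181.7   6.9  18.7]
side {'fov_y': 44.5268, 'cx': 320.3058, 'cy': 206.6216, 'position': [0.5229, 1.022, 0.7909], 'rotation': [-2.1392, 0.0141, -3.0798]}
dimmer_top 0.41 [366.7 191.8   7.2  14.6]
pointer 0.46 [376.  215.2  10.7  10.2]
cell 0.85 [355.8 298.2  20.1  30.8]
tray 0.61 [346.4 331.1  71.8  91.4]
bench 0.86 [309.9 219.2  40.8  89.3]
bench 0.38 [244.9 282.1  36.5  62.1]
short_cell 0.68 [305.8 220.9  41.2  88.4]
short_cell 0.63 [346.5 344.7  17.8  27. ]
wrist {'fov_y': 59.5264, 'cx': 316.0848, 'cy': 203.181, 'T_tool_cam': [[-0.0001, -0.2619, 0.9651, -0.1903], [1.0, -0.0008, -0.0001, -0.0001], [0.0008, 0.9651, 0.2619, -0.0726], [0.0, 0.0, 0.0, 1.0]]}
```

View pics/scene0.png

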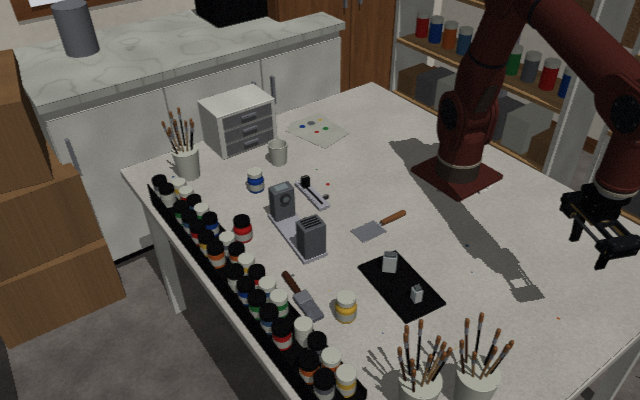

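View pics/side0.png

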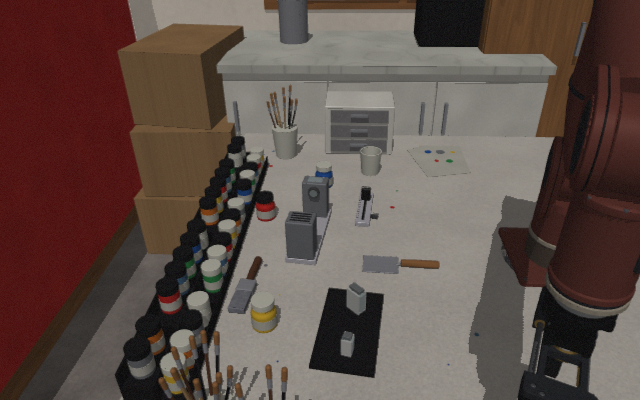

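View pics/wrist0.png

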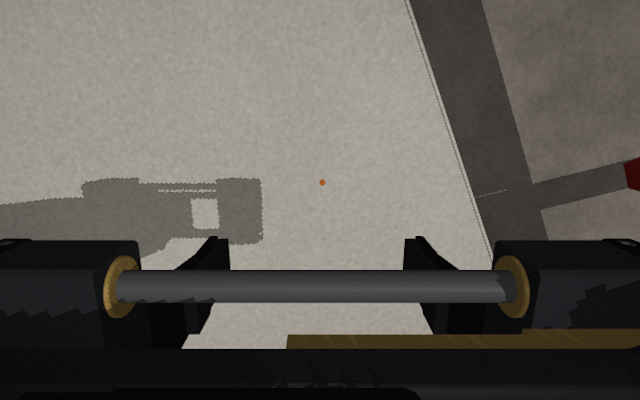

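```bash
cat > h.py <<'E'
from workcell import robot
import cv2,numpy as np
from scipy.spatial.transform import Rotation as R
def cam(d,s=None):
    f=200/np.tan(np.radians(d["fov_y"])/2)
    if "T_tool_cam" in d:
        T=np.eye(4);T[:3,:3]=R.from_euler('xyz',s["ee_rot"]).as_matrix();T[:3,3]=s["position"]
        M=T@np.array(d["T_tool_cam"]);return f,d["cx"],d["cy"],M[:3,:3],M[:3,3]
    return f,d["cx"],d["cy"],R.from_euler('xyz',d["rotation"]).as_matrix() if np.size(d["rotation"])==3 else np.array(d["rotation"]),np.array(d["position"])
def toplane(c,u,v,z):
    f,cx,cy,Rm,p=c;r=Rm@np.array([(u-cx)/f,(v-cy)/f,1]);return p+r*(z-p[2])/r[2]
def proj(c,P):
    f,cx,cy,Rm,p=c;q=(np.atleast_2d(P)-p)@Rm;return np.c_[cx+f*q[:,0]/q[:,2],cy+f*q[:,1]/q[:,2]]
def snap(n,fn=None):
    s=robot.sense();d=robot.snapshot(n)
    if fn: cv2.imwrite(f"pics/{fn}.png",d["pixels"][:,:,::-1])
    return d["pixels"],cam(d,s)
def crop(img,x0,y0,x1,y1,k,fn):
    cv2.imwrite(f"pics/{fn}.png",cv2.resize(img[y0:y1,x0:x1,::-1],None,fx=k,fy=k,interpolation=cv2.INTER_CUBIC))
E
python3 - <<'E'
from h import *
i,c=snap("side"); crop(i,220,160,420,310,4,"side_c1"); crop(i,280,270,430,390,5,"side_c2")
for q in ["dimmer_top","pointer","cell","bench","short_cell"]:
    for r in robot.regions_of("side",q)[:1]: u,v=r["extent"][:2];print("side",q,round(r["score"],2),np.round(r["extent"],1),toplane(c,u,v,.03).round(3))
i2,c2=snap("scene"); crop(i2,230,160,430,310,4,"scene_c1");crop(i2,350,230,470,330,6,"scene_c2")
print(toplane(c2,388,262,.03),toplane(c2,416,295,.03))
E
```

```text
side dimmer_top 0.4 [366.4 190.4   5.4  11.7] [ 0.473 -0.264  0.03 ]
side cell 0.82 [356.4 299.5  16.9  38.3] [0.503 0.214 0.03 ]
side bench 0.86 [310.  218.6  44.   91.5] [ 0.632 -0.103  0.03 ]
side short_cell 0.66 [347.4 343.6  14.7  26.1] [0.521 0.342 0.03 ]
[0.50703502 0.20506677 0.03      ] [0.52979907 0.34025113 0.03      ]
```

View pics/side_c1.png

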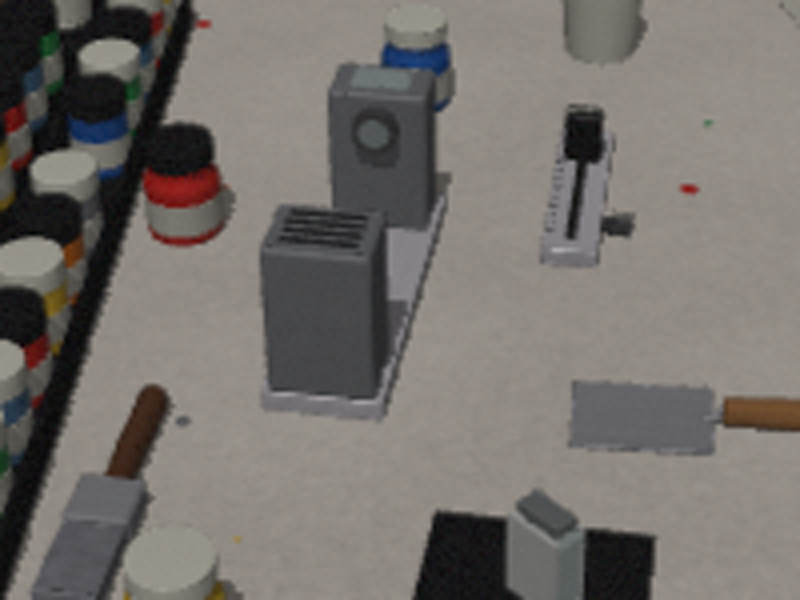

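View pics/side_c2.png

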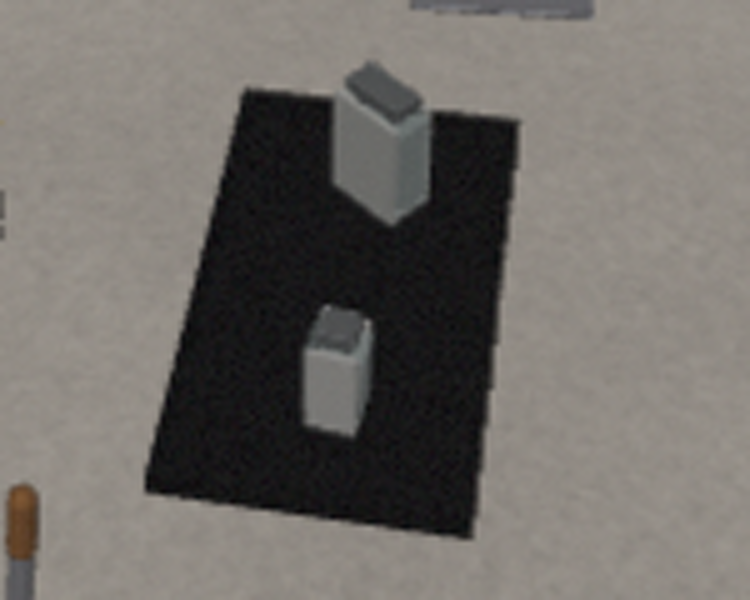

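View pics/scene_c1.png

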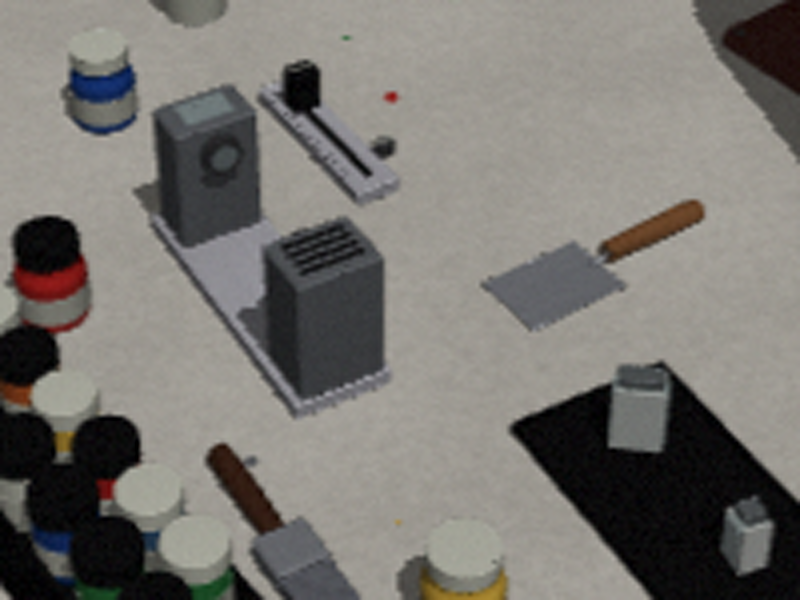

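View pics/scene_c2.png

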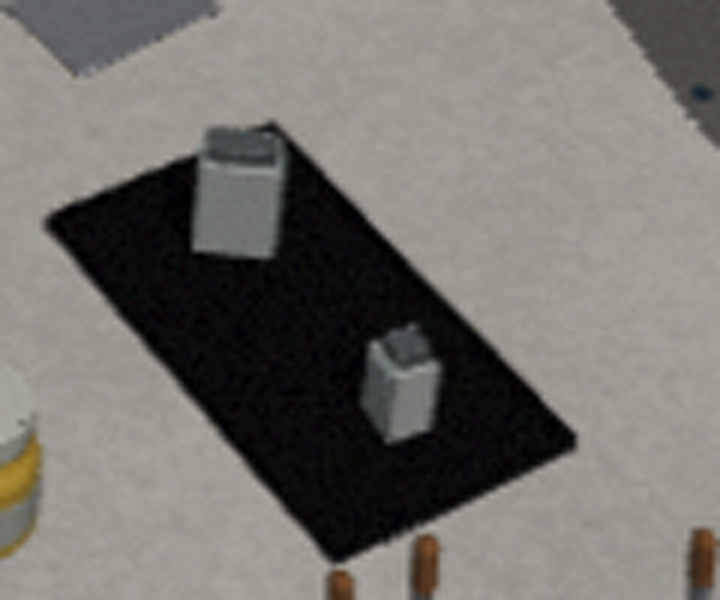

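Run:
```python
from h import *
s=robot.sense();print(R.from_euler('xyz',s["ee_rot"]).as_matrix().round(3), s["time_s"])
i,c=snap("side");i2,c2=snap("scene")
def a(x,y,z,k=4,ox=220,oy=160): print("side",toplane(c,ox+x/k,oy+y/k,z).round(4))
def b(x,y,z,k=4,ox=230,oy=160): print("scene",toplane(c2,ox+x/k,oy+y/k,z).round(4))
print("grip top");a(585,110,.0545);b(303,68,.0545)
print("track near corners top");a(543,248,.014);a(597,252,.014);b(362,192,.014);b(398,178,.014)
print("track far corners");a(612,138,.014);b(262,93,.014)
print("pointer tip/mid");a(610,217,.014);a(625,217,.014);b(380,142,.014)
print("bench plate near corners top z.015: L,R");a(265,392,.015);a(383,408,.015);b(298,404,.015);b(388,372,.015)
print("bench far R");a(449,178,.015);b(155,222,.015)
print("lamp top corners z .125");
for p in [(263,240),(381,246),(387,212),(280,206)]:a(*p,.125)
for p in [(295,270),(384,253),(345,220),(263,258)]:b(*p,.125)
print("recv top");
for p in [(333,92),(436,98),(434,70),(340,64)]:a(*p,.125)
for p in [(183,128),(257,106),(232,86),(155,112)]:b(*p,.125)
print("cup?");a(600,55,0); b(190,20,0)
print("cell cap top z .068")
for p in [(345,78),(372,60),(423,101),(399,120)]:a(*p,.068,5,280,270)
for p in [(207,125),(277,132)]:b(*p,.068,6,350,230)
print("cell bottom .005");a(333,183,.005,5,280,270);a(393,227,.005,5,280,270);b(192,250,.005,6,350,230);b(274,258,.005,6,350,230)
```

```text
[[-0.     0.401  0.916]
 [-0.     0.916 -0.401]
 [-1.    -0.    -0.   ]] 1.4
grip top
side [ 0.4743 -0.2392  0.0545]
scene [ 0.4771 -0.2426  0.0545]
track near corners top
side [ 0.5044 -0.1154  0.014 ]
side [ 0.4667 -0.1119  0.014 ]
scene [ 0.5056 -0.12    0.014 ]
scene [ 0.4715 -0.1171  0.014 ]
track far corners
side [ 0.4518 -0.2669  0.014 ]
scene [ 0.4949 -0.2808  0.014 ]
pointer tip/mid
side [ 0.4564 -0.1568  0.014 ]
side [ 0.4456 -0.1573  0.014 ]
scene [ 0.4548 -0.1646  0.014 ]
bench plate near corners top z.015: L,R
side [0.6803 0.0552 0.015 ]
side [0.6043 0.0679 0.015 ]
scene [0.6849 0.0489 0.015 ]
scene [0.6136 0.061  0.015 ]
bench far R
side [ 0.5741 -0.2031  0.015 ]
scene [ 0.6601 -0.1868  0.015 ]
lamp top corners z .125
side [0.6769 0.0455 0.125 ]
side [0.6047 0.049  0.125 ]
side [0.6037 0.0115 0.125 ]
side [0.6709 0.0074 0.125 ]
scene [0.6726 0.0335 0.125 ]
scene [0.6127 0.0558 0.125 ]
scene [0.6135 0.0103 0.125 ]
scene [0.6833 0.0097 0.125 ]
recv top
side [ 0.6508 -0.1365  0.125 ]
side [ 0.5799 -0.1309  0.125 ]
side [ 0.5831 -0.1698  0.125 ]
side [ 0.6495 -0.1761  0.125 ]
scene [ 0.6481 -0.1507  0.125 ]
scene [ 0.5881 -0.1404  0.125 ]
scene [ 0.5891 -0.1736  0.125 ]
scene [ 0.6544 -0.1806  0.125 ]
cup?
side [ 0.4566 -0.4244  0.    ]
scene [ 0.4746 -0.4302  0.    ]
cell cap top z .068
side [0.5203 0.2112 0.068 ]
side [0.5085 0.1989 0.068 ]
side [0.4864 0.2244 0.068 ]
side [0.4968 0.2369 0.068 ]
scene [0.5133 0.1936 0.068 ]
scene [0.4905 0.2164 0.068 ]
cell bottom .005
side [0.5246 0.2112 0.005 ]
side [0.4976 0.2374 0.005 ]
scene [0.5281 0.206  0.005 ]
scene [0.5007 0.2328 0.005 ]
```

```bash
python3 -m inch '[[[0,-15,17],-0.02,1],[[0,-45,52],-0.06,1],[[0,-75,87],-0.1,1],[[0,-105,122],-0.14,1],[[0,-135,157],-0.18,1],[[0,-165,192],-0.22,1],[[0,-195,226],-0.26,1],[[0,-225,261],-0.29,1],[[0,-255,296],-0.31,1],[[0,-275,320],-0.31,1],[[0,-286,331],-0.31,1],[[0,-286,331],-0.31,1]]'
python3 - <<'E'
from h import *
s=robot.sense();print(s["position"].round(4),s["ee_rot"].round(4),s["dq"].round(3))
i,c=snap("wrist","w1")
for q in ["cell","short_cell","tray"]:
    for r in robot.regions_of("wrist",q)[:2]: print(q,round(r["score"],2),np.round(r["extent"],1))
E
```

```text
time_s: 2.7
position: [0.4503, 0.1981, 0.1955]
ee_rot: [0.18, 1.57, 0.073]
wrist_force: [1.1, 1.0, 0.6]
grip_width: 0.087
[0.4503 0.1981 0.1955] [0.18   1.5701 0.0728] [-0.032  0.01  -0.053 -0.007 -0.018 -0.    -0.039]
cell 0.89 [334.6 231.3  45.9  57.7]
short_cell 0.95 [453.8 231.6  37.9  34.3]
tray 0.92 [394.6 221.1 215.8 102.5]
```

View pics/w1.png

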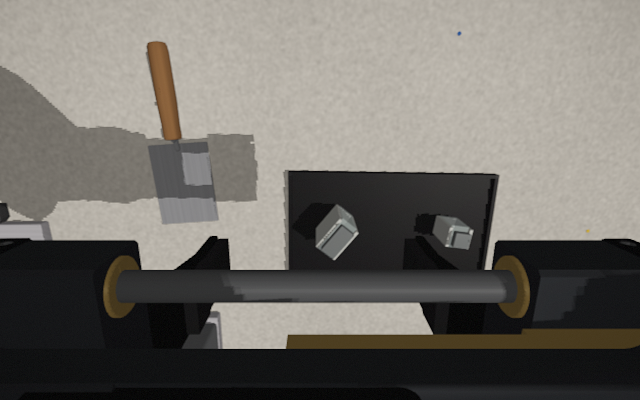

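Run:
```python
from h import *
i,c=snap("wrist"); crop(i,280,160,510,275,3.4,"w1c"); crop(i,305,195,370,265,9,"w1d")
```

```text
(no output)
```

View pics/w1d.png

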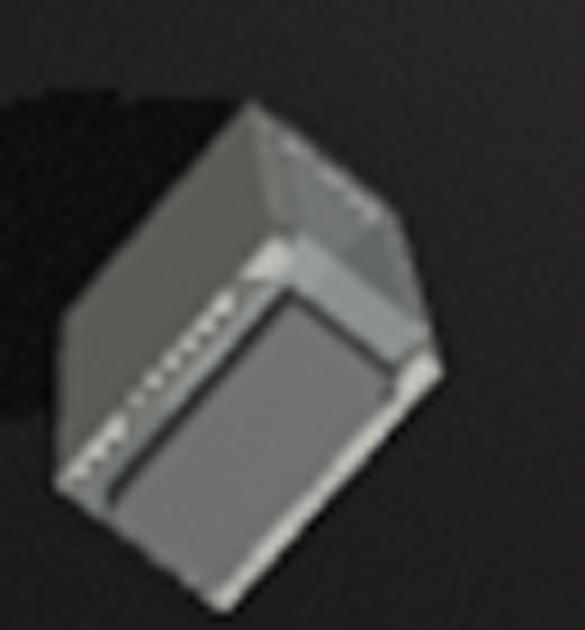

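```bash
cat >> h.py <<'E'
from scipy.optimize import least_squares
def fit(obs,x0):
    # obs: list of (cam, uv, local xyz)
    def w(p,l): 
        cs,sn=np.cos(p[2]),np.sin(p[2]);return np.array([p[0]+cs*l[0]-sn*l[1],p[1]+sn*l[0]+cs*l[1],l[2]])
    f=lambda p:np.concatenate([proj(c,w(p,l))[0]-uv for c,uv,l in obs])
    r=least_squares(f,x0);return r.x,f(r.x).reshape(-1,2)
E
python3 - <<'E'
from h import *
i,c=snap("wrist");robot.sense()
g=lambda x,y:np.array([305+x/9-.45,195+y/9-.45])
O=[(g(275,240),(-.02,.012,.06)),(g(440,370),(-.02,-.012,.06)),(g(225,610),(.02,-.012,.06)),(g(58,483),(.02,.012,.06)),
(g(255,100),(-.02,.012,.005)),(g(400,215),(-.02,-.012,.005)),(g(65,320),(.02,.012,.005))]
# find world yaw by trying
for y0 in (-2.3,-.8,.8,2.3):
    x,r=fit([(c,u,l) for u,l in O],[.506,.217,y0]);print(x.round(4),r.round(1).tolist(),np.abs(r).max())
E
```

```text
[ 0.5031  0.2105 -1.1297] [[18.3, 18.5], [-12.1, -15.6], [-23.2, -22.5], [7.8, 10.8], [15.6, 16.7], [-11.1, -13.4], [6.7, 9.1]] 23.158083821562684
[ 0.5031  0.2105 -1.1296] [[18.3, 18.5], [-12.1, -15.6], [-23.2, -22.5], [7.8, 10.8], [15.6, 16.7], [-11.1, -13.4], [6.7, 9.1]] 23.158053195755315
[ 0.5031  0.2105 -1.1295] [[18.3, 18.5], [-12.1, -15.6], [-23.2, -22.5], [7.8, 10.8], [15.6, 16.7], [-11.1, -13.4], [6.7, 9.1]] 23.158051903797627
[0.5031 0.2105 5.1535] [[18.3, 18.5], [-12.1, -15.6], [-23.2, -22.5], [7.8, 10.8], [15.6, 16.7], [-11.1, -13.4], [6.7, 9.1]] 23.15807727248773
```

Run:
```python
from h import *
i,c=snap("wrist");robot.sense()
g=lambda x,y:np.array([305+x/9-.45,195+y/9-.45])
O=[(g(275,240),(-.02,-.012,.06)),(g(440,370),(-.02,.012,.06)),(g(225,610),(.02,.012,.06)),(g(58,483),(.02,-.012,.06)),
(g(255,100),(-.02,-.012,.005)),(g(400,215),(-.02,.012,.005)),(g(65,320),(.02,-.012,.005))]
for y0 in (-2.3,-.8,.8,2.3):
    x,r=fit([(c,u,l) for u,l in O],[.506,.217,y0]);print(x.round(4),r.round(1).tolist(),np.abs(r).max())
```

```text
[ 0.5059  0.2122 -0.7905] [[0.9, -1.1], [1.1, -0.9], [-1.1, 1.2], [-0.9, 1.3], [0.4, -0.6], [0.4, -0.5], [-0.9, 0.8]] 1.2773003116440123
[ 0.5059  0.2122 -0.7905] [[0.9, -1.1], [1.1, -0.9], [-1.1, 1.2], [-0.9, 1.3], [0.4, -0.6], [0.4, -0.5], [-0.9, 0.8]] 1.2772989267622563
[ 0.5059  0.2122 -0.7905] [[0.9, -1.1], [1.1, -0.9], [-1.1, 1.2], [-0.9, 1.3], [0.4, -0.6], [0.4, -0.5], [-0.9, 0.8]] 1.2773011528439326
[0.5059 0.2122 5.4927] [[0.9, -1.1], [1.1, -0.9], [-1.1, 1.2], [-0.9, 1.3], [0.4, -0.6], [0.4, -0.5], [-0.9, 0.8]] 1.2773002396110655
```

```bash
python3 -m inch '[[[0,-20,2],0,1],[[0,-60,8],0,1],[[0,-105,14],0,1],[[0,-150,20],0,1],[[0,-195,26],0,1],[[0,-240,32],0,1],[[0,-285,38],0,1],[[0,-325,44],0,1],[[0,-360,48],0,1],[[0,-385,50],0,1],[[0,-385,50],0,1]]'
python3 - <<'E'
from h import *
s=robot.sense();print(s["position"].round(4),s["ee_rot"].round(4))
i,c=snap("wrist","w2"); crop(i,190,110,450,300,3,"w2c")
for q in ["dimmer_top","pointer","bench"]:
    for r in robot.regions_of("wrist",q)[:2]: print(q,round(r["score"],2),np.round(r["extent"],1))
E
```

```text
time_s: 4.15
position: [0.459, -0.1908, 0.1954]
ee_rot: [-1.283, 1.569, -1.39]
wrist_force: [0.6, 0.6, -0.2]
grip_width: 0.0875
[ 0.459  -0.1908  0.1954] [-1.2829  1.5694 -1.3902]
dimmer_top 0.64 [267.4 204.   27.   34.8]
pointer 0.75 [341.2 167.7  10.1  24.7]
bench 0.65 [380.1 318.4 100.1  31.1]
bench 0.6 [537.2  91.5  71.8 182.9]
```

View pics/w2.png

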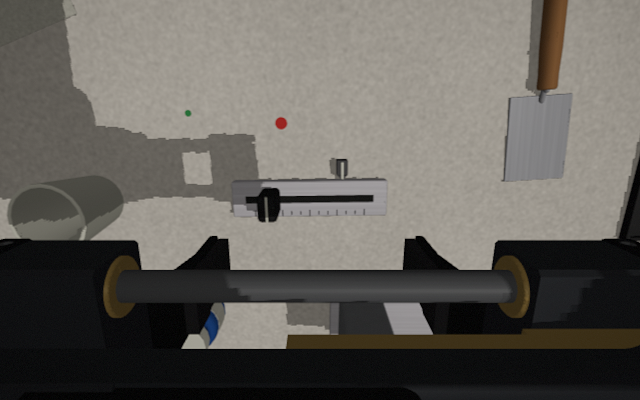

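View pics/w2c.png

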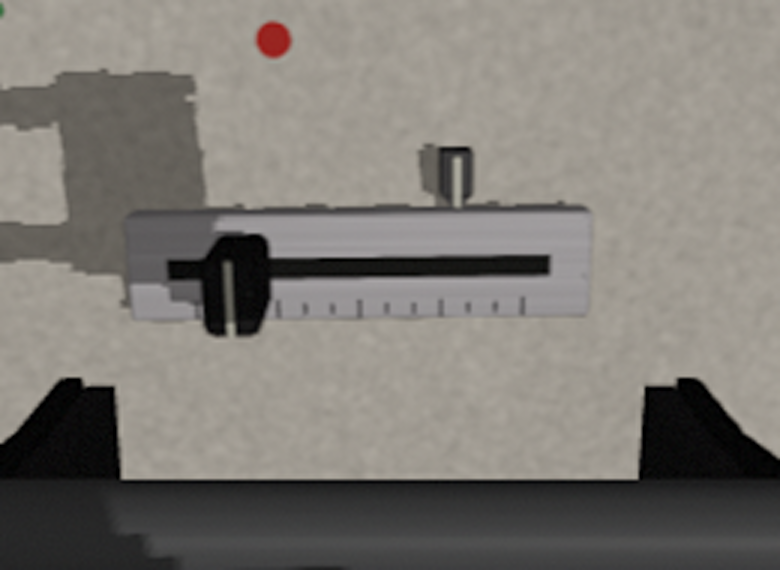

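Run:
```python
from h import *
i,c=snap("wrist")
t=lambda x,y,z:toplane(c,190+x/3-.33,110+y/3-.33,z)
G1,G2=t(228,262,.0545),t(231,335,.0545);G=(G1+G2)/2
P1,P2=t(458,155,.014),t(457,207,.014)
C=[t(127,212,.014),t(590,207,.014),t(590,316,.014),t(131,318,.014)]
for n,v in [("G",G),("G1",G1),("G2",G2),("P1",P1),("P2",P2)]+[("C",k) for k in C]:print(n,v.round(4))
d=(C[1]-C[0]+C[2]-C[3])[:2];print(np.linalg.norm(d)/2);d/=np.linalg.norm(d);P=(P1+P2)/2
mid=sum(C)[:2]/4;n=np.array([-d[1],d[0]])
print("dir",np.degrees(np.arctan2(d[1],d[0])),"along",d@(P-G)[:2],"offs G,P",n@(G[:2]-mid),n@(P[:2]-mid), "G along mid",d@(G[:2]-mid),d@(P[:2]-mid))
s=robot.sense();Rm=R.from_euler('xyz',s["ee_rot"]).as_matrix();print(Rm.round(3));print("delta tool mm",(1000*Rm.T@(np.r_[G[:2],.03]-s["position"])).round(1), np.degrees(np.arctan2(Rm[1,1],Rm[0,1])))
```

```text
G [ 0.478  -0.2371  0.0545]
G1 [ 0.4656 -0.2359  0.0545]
G2 [ 0.4904 -0.2384  0.0545]
P1 [ 0.4446 -0.1562  0.014 ]
P2 [ 0.4633 -0.1581  0.014 ]
C [ 0.4531 -0.2765  0.014 ]
C [ 0.4682 -0.1104  0.014 ]
C [ 0.5092 -0.1125  0.014 ]
C [ 0.4927 -0.2816  0.014 ]
0.1683473204784843
dir 84.61128403907075 along 0.07739586539807551 offs G,P -0.0011816105271518396 0.030280724883840218 G along mid -0.04194937134735374 0.03544649405072176
[[-0.     0.1    0.995]
 [ 0.     0.995 -0.1  ]
 [-1.     0.    -0.   ]]
delta tool mm [165.  -49.   23.4] 84.23809313094544
```

```bash
python3 -m inch '[[[10,-20,10],0,1],[[40,-49,23],0,1],[[80,-49,23],0,1],[[115,-49,23],0,1],[[145,-49,23],0,1],[[165,-49,23],0,1],[[171,-49,23],0,1],[[171,-49,23],0,1]]'
python3 -m inch '[[[0,0,0],0,0.3],[[0,0,0],0,-0.2],[[0,0,0],0,-1],[[0,0,0],0,-1],[[0,0,0],0,-1],[[0,0,0],0,-1],[[0,0,0],0,-1],[[0,0,0],0,-1]]'
python3 - <<'E'
from h import *
s=robot.sense();print(s["position"].round(4),s["grip_width"])
i,c=snap("wrist","w3");i,c=snap("side");crop(i,320,150,420,250,5,"s3")
E
```

```text
time_s: 5.2
position: [0.4771, -0.2377, 0.0238]
ee_rot: [3.008, 1.569, 2.906]
wrist_force: [0.2, 0.3, 1.1]
grip_width: 0.0871
time_s: 6.0
position: [0.4772, -0.2386, 0.0241]
ee_rot: [-2.966, 1.571, -3.069]
wrist_force: [0.6, -0.5, -0.8]
grip_width: 0.031
[ 0.4772 -0.2386  0.0241] 0.031021236908915752
```

View pics/w3.png

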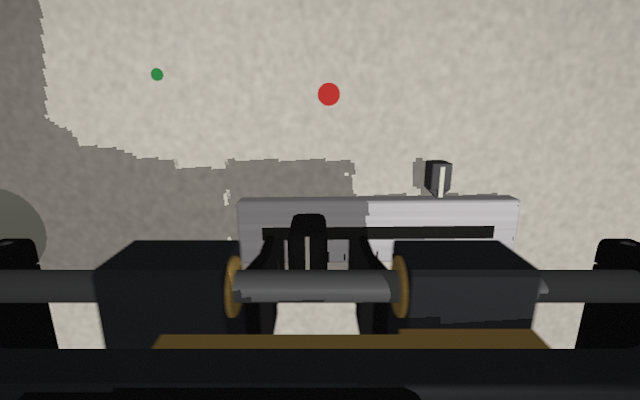

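View pics/s3.png

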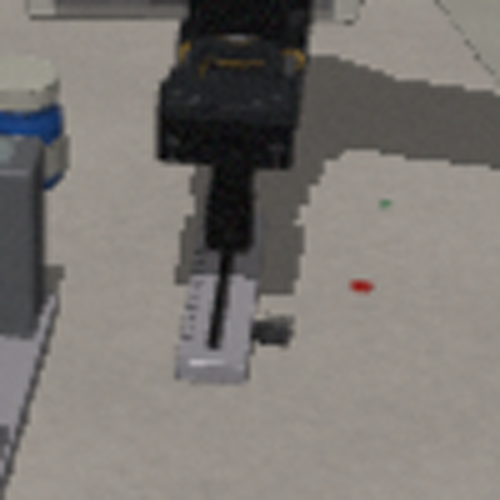

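```bash
python3 -m inch '[[[0,0,0],0,-1],[[0,0,0],0,-1],[[0,0,0],0,-1],[[0,0,0],0,-1],[[0,0,0],0,-1]]'
python3 -m inch '[[[0,4,0],0,-1],[[0,12,0],0,-1],[[0,22,0],0,-1],[[0,32,0],0,-1],[[0,42,0],0,-1],[[0,52,0],0,-1],[[0,62,0],0,-1],[[0,69,0],0,-1],[[0,74,0],0,-1],[[0,76,0],0,-1],[[0,76,0],0,-1],[[0,76,0],0,-1]]'
python3 - <<'E'
from h import *
s=robot.sense();print(s["position"].round(4),s["grip_width"])
i,c=snap("wrist","w4");crop(i,190,120,450,300,3,"w4c")
E
```

```text
time_s: 6.6
position: [0.4772, -0.2387, 0.0241]
ee_rot: [-2.753, 1.571, -2.856]
wrist_force: [-0.2, -1.4, -1.1]
grip_width: 0.0191
time_s: 7.8
position: [0.4847, -0.1618, 0.0241]
ee_rot: [2.422, 1.569, 2.32]
wrist_force: [-5.0, 1.7, 5.3]
grip_width: 0.019
[ 0.4847 -0.1618  0.0241] 0.01898959142023362
```

View pics/w4c.png

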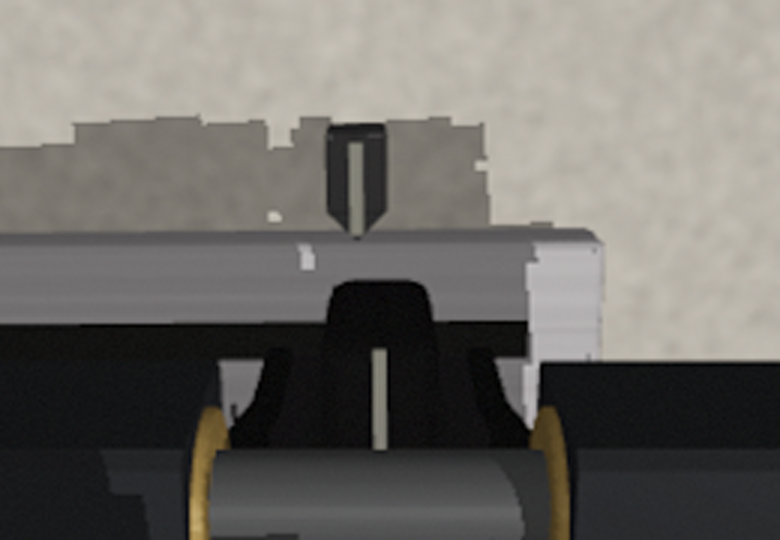

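Run:
```python
from h import *
i,c=snap("wrist")
t=lambda x,y,z:toplane(c,190+x/3-.33,120+y/3-.33,z)
d=np.array([np.cos(np.radians(84.5)),np.sin(np.radians(84.5))])
for n,p in [("G",t(379,350,.0545)),("G",t(380,445,.0545)),("P",t(355.5,145,.014)),("P",t(356.5,232,.014)),("gripfrontbottomL",t(325,325,.0145)),("R",t(436,325,.0145)),("edge",t(0,233,.014)),("edge",t(585,229,.014))]: print(n,p.round(4),(d@p[:2]).round(4))
s=robot.sense();print(s["ee_rot"],d@s["position"][:2], s["wrist_force"])
j,c=snap("side");crop(j,330,150,410,240,6,"s4");j,c=snap("scene");crop(j,280,160,350,220,8,"sc4")
```

```text
G [ 0.4723 -0.1604  0.0545] -0.1144
G [ 0.489  -0.162   0.0545] -0.1144
P [ 0.4451 -0.1621  0.014 ] -0.1187
P [ 0.4623 -0.1638  0.014 ] -0.1188
gripfrontbottomL [ 0.4807 -0.1722  0.0145] -0.1253
R [ 0.4831 -0.15    0.0145] -0.103
edge [ 0.4553 -0.2337  0.014 ] -0.189
edge [ 0.4664 -0.119   0.014 ] -0.0738
[2.40292085 1.56916782 2.30058448] -0.11462460637089397 [-5.5200202   0.93995415  5.10228427]
```

View pics/sc4.png

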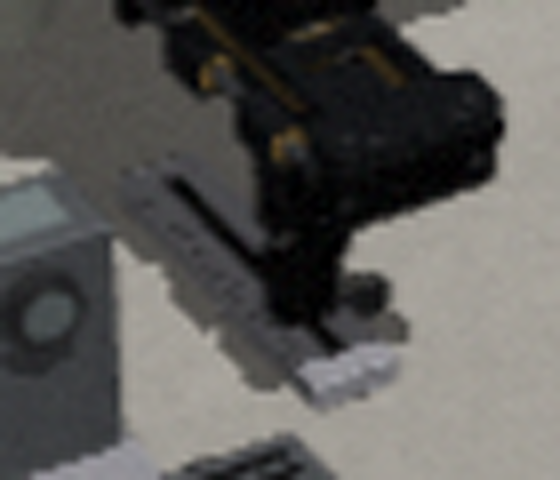

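```bash
python3 -m inch '[[[0,-2,0],0,-1],[[0,-4.5,0],0,-1],[[0,-4.5,0],0,-1],[[0,-4.5,0],0,-1]]'
python3 - <<'E'
from h import *
s=robot.sense();print(s["position"].round(4),s["grip_width"])
i,c=snap("wrist","w5");crop(i,240,140,400,280,5,"w5c")
E
```

```text
time_s: 8.4
position: [0.4842, -0.1666, 0.0241]
ee_rot: [2.487, 1.569, 2.384]
wrist_force: [-5.7, 1.2, 5.3]
grip_width: 0.0188
[ 0.4842 -0.1666  0.0241] 0.01877663319421643
```

View pics/w5c.png

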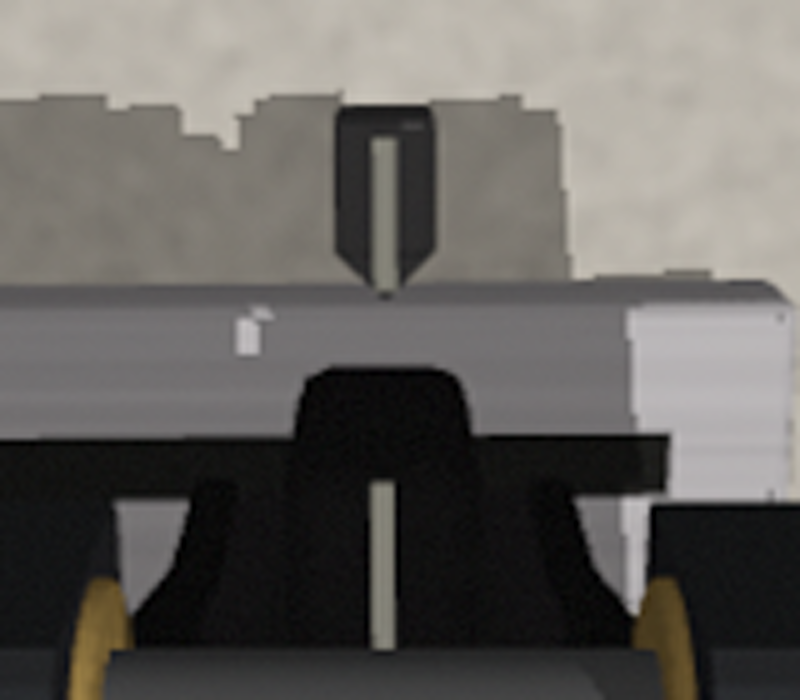

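```bash
python3 -m inch '[[[0,0.3,0],0,-1],[[0,0.3,0],0,-1],[[0,0.3,0],0,0.2],[[0,0.3,0],0,0.2],[[0,0.3,0],0,0.2],[[0,0.3,0],0,0.2],[[0,0.3,0],0,0.2],[[0,0.3,0],0,0.2]]'
python3 -m inch '[[[-10,0,0],0,0.2],[[-30,0,0],0,0.2],[[-60,0,0],0,1],[[-60,0,0],0,1],[[-60,0,0],0,1]]'
python3 - <<'E'
from h import *
s=robot.sense();print(s["position"].round(4),s["grip_width"])
i,c=snap("wrist","w6");crop(i,240,120,400,260,5,"w6c")
E
```

```text
time_s: 9.25
position: [0.4848, -0.1672, 0.0242]
ee_rot: [-0.339, 1.571, -0.441]
wrist_force: [0.5, -0.2, 0.1]
grip_width: 0.0513
time_s: 9.75
position: [0.4853, -0.1672, 0.0852]
ee_rot: [0.279, 1.569, 0.176]
wrist_force: [-0.4, 0.1, -0.4]
grip_width: 0.0687
[ 0.4853 -0.1672  0.0852] 0.06870819767995286
```

View pics/w6c.png

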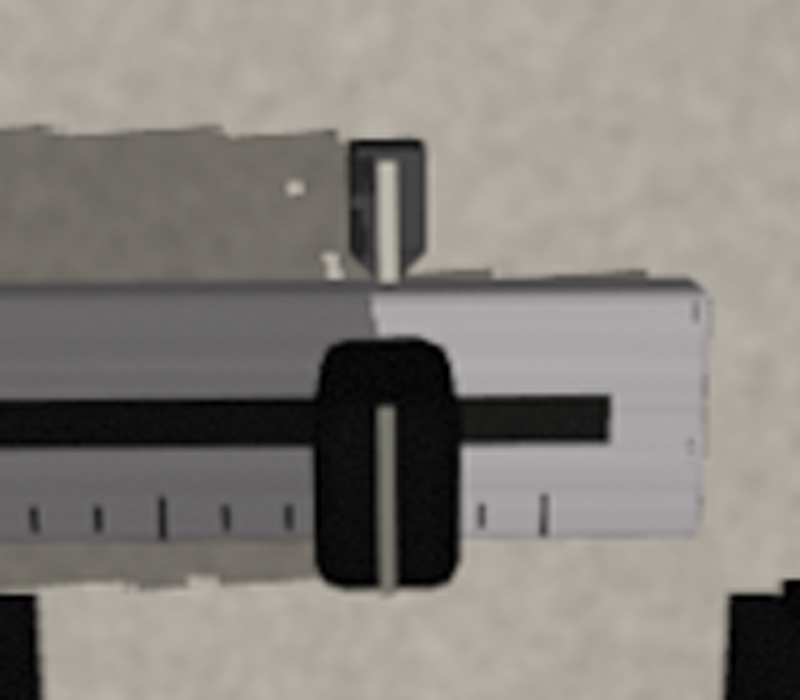

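```bash
python3 -m inch '[[[-20,0,0],0,1],[[-60,0,0],0,1],[[-105,5,5],0,1],[[-130,25,30],0,1],[[-150,50,65],0,1],[[-165,75,100],0,1],[[-175,100,135],0,1],[[-182,120,165],0,1],[[-185,130,185],0,1],[[-185,132,193],0,1],[[-185,132,193],0,1],[[-185,132,193],0,1]]'
python3 - <<'E'
from h import *
s=robot.sense();print(s["position"].round(4),s["ee_rot"].round(3))
i,c=snap("wrist","w7")
for q in ["bench","cell"]:
    for r in robot.regions_of("wrist",q)[:2]: print(q,round(r["score"],2),np.round(r["extent"],1))
E
```

```text
time_s: 11.0
position: [0.6891, -0.0572, 0.2686]
ee_rot: [-2.612, 1.569, -2.717]
wrist_force: [-0.7, -0.4, 1.4]
grip_width: 0.0872
[ 0.6891 -0.0572  0.2686] [-2.612  1.569 -2.717]
bench 0.71 [302.4 126.6 259.6  73.7]
```

View pics/w7.png

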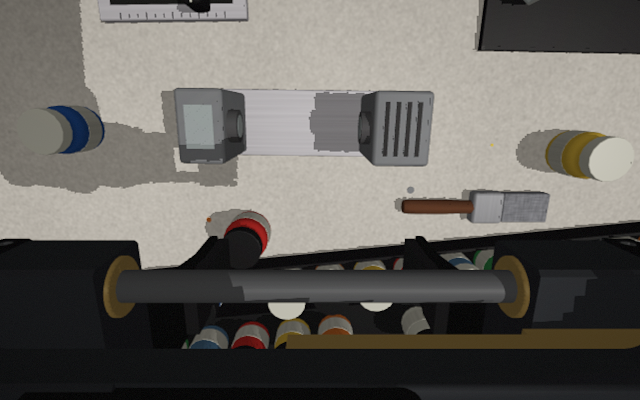

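Run:
```python
from h import *
i,c=snap("wrist");crop(i,165,75,305,180,5.6,"w7l");crop(i,300,75,440,180,5.6,"w7r")
```

```text
(no output)
```

View pics/w7l.png

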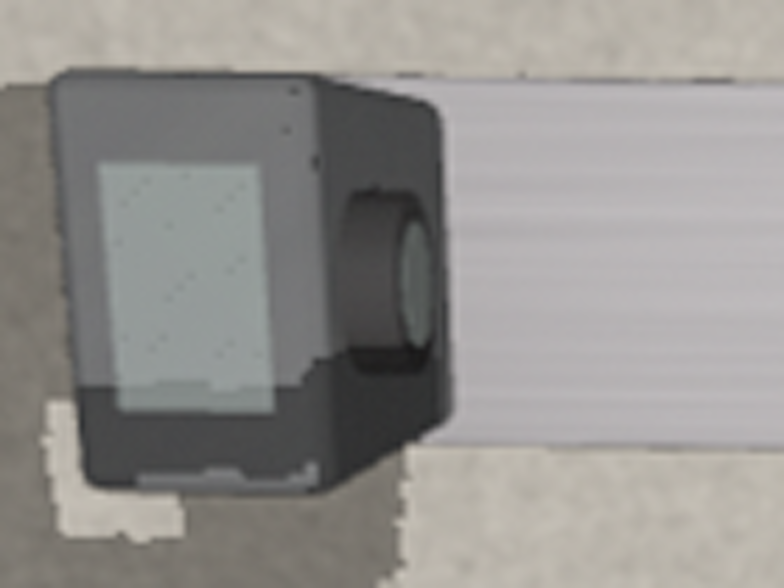

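View pics/w7r.png

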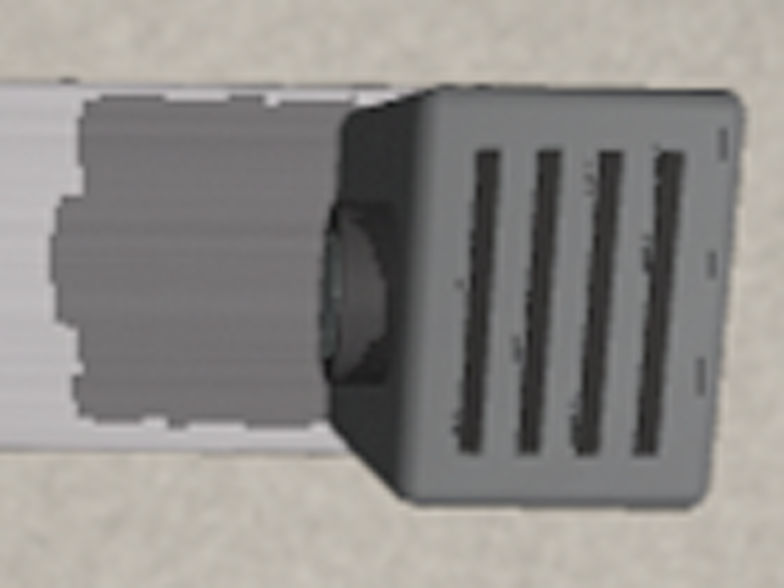

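```bash
cat > bf.py <<'E'
from h import *
s=robot.sense();print(s["position"].round(4),s["ee_rot"].round(4),R.from_euler('xyz',s["ee_rot"]).as_matrix().round(4).tolist())
_,cw=snap("wrist");_,cs=snap("side");_,cc=snap("scene")
L=lambda x,y:np.array([165+x/5.6-.4,75+y/5.6-.4]);Rr=lambda x,y:np.array([300+x/5.6-.4,75+y/5.6-.4])
S=lambda x,y:np.array([220+x/4-.4,160+y/4-.4]);C=lambda x,y:np.array([230+x/4-.4,160+y/4-.4])
h=.035
W=[(cw,L(318,75),(-h,-.07,.125)),(cw,L(325,490),(h,-.07,.125)),(cw,Rr(435,90),(-h,.07,.125)),(cw,Rr(408,503),(h,.07,.125)),
(cw,L(440,103),(-h,-.07,.015)),(cw,L(452,412),(h,-.07,.015)),(cw,Rr(342,112),(-h,.07,.015)),(cw,Rr(330,425),(h,.07,.015))]
Sd=[(cs,S(265,395),(.04,.125,.015)),(cs,S(383,410),(-.04,.125,.015)),(cs,S(387,212),(-h,.07,.125)),(cs,S(280,206),(h,.07,.125)),(cs,S(333,92),(h,-.07,.125)),(cs,S(436,98),(-h,-.07,.125))]
Sc=[(cc,C(298,406),(.04,.125,.015)),(cc,C(388,375),(-.04,.125,.015)),(cc,C(345,220),(-h,.07,.125)),(cc,C(263,258),(h,.07,.125)),(cc,C(183,128),(h,-.07,.125)),(cc,C(257,106),(-h,-.07,.125))]
for n,o in [("W",W),("S",Sd),("C",Sc),("S+C",Sd+Sc),("all",W+Sd+Sc)]:
    x,r=fit(o,[.63,-.06,-.1]);print(n,x.round(4),"rms",np.sqrt((r**2).mean()).round(2));
    if n=="W":print(r.round(1).tolist())
E
python3 bf.py
```

```text
[ 0.6895 -0.0563  0.2697] [0.9921 1.5701 0.8883] [[0.0005, 0.1037, 0.9946], [0.0006, 0.9946, -0.1037], [-1.0, 0.0006, 0.0004]]
W [ 0.6326 -0.067  -0.1233] rms 1.47
[[0.0, -1.6], [2.6, 0.8], [-2.2, -1.3], [-1.9, 1.2], [1.8, -1.2], [1.6, 1.6], [-0.4, -0.6], [-1.1, 1.3]]
S [ 0.627  -0.0627 -0.1396] rms 0.67
C [ 0.6333 -0.0689 -0.1442] rms 1.56
S+C [ 0.6299 -0.0675 -0.1411] rms 1.54
all [ 0.6323 -0.067  -0.1248] rms 1.58
```

```bash
python3 -m inch '[[[0,15,-13],0.05,1],[[0,42,-36],0.13,1],[[0,74,-63],0.22,1],[[0,106,-90],0.31,1],[[0,138,-117],0.4,1],[[10,170,-144],0.49,1],[[40,200,-170],0.58,1],[[75,225,-192],0.65,1],[[110,240,-205],0.68,1],[[135,248,-210],0.686,1],[[150,248,-210],0.686,1],[[150,248,-210],0.686,1]]'
python3 -m inch '[[[0,0,0],0,1],[[0,0,0],0,1],[[0,0,0],0,1]]'
python3 - <<'E'
from h import *
s=robot.sense();print(s["position"].round(4),R.from_euler('xyz',s["ee_rot"]).as_matrix().round(4).tolist(),s["qpos"].round(3))
i,c=snap("wrist","w8")
r=robot.regions_of("wrist","cell")[0];print(r["score"],r["extent"])
u,v=[int(k) for k in r["extent"][:2]];crop(i,u-50,v-45,u+50,v+45,8,"w8c");print(u-50,v-45)
E
```

```text
time_s: 12.55
position: [0.5059, 0.2116, 0.1178]
ee_rot: [-1.607, 1.568, -2.395]
wrist_force: [0.4, -0.4, -0.1]
grip_width: 0.0869
time_s: 12.85
position: [0.5078, 0.2123, 0.1204]
ee_rot: [1.387, 1.569, 0.597]
wrist_force: [-0.2, 0.6, 0.5]
grip_width: 0.0868
[0.5078 0.2123 0.1204] [[0.0016, 0.7102, 0.704], [0.0011, 0.704, -0.7102], [-1.0, 0.0019, 0.0003]] [-1.128  0.217  0.745  1.838 -0.161  1.146  0.453]Traceback (most recent call last):
  File "<stdin>", line 4, in <module>
IndexError: list index out of range
```

View pics/w8.png

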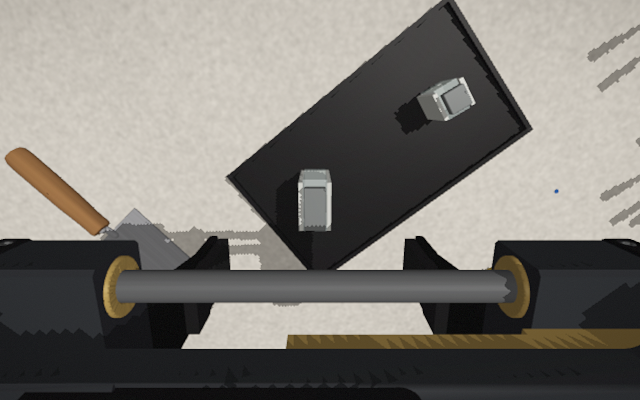

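Run:
```python
from h import *
s=robot.sense();i,c=snap("wrist");crop(i,275,155,375,245,8,"w8c");np.savez("c8.npz",*[np.array(k) for k in c],pos=s["position"])
```

```text
(no output)
```

View pics/w8c.png

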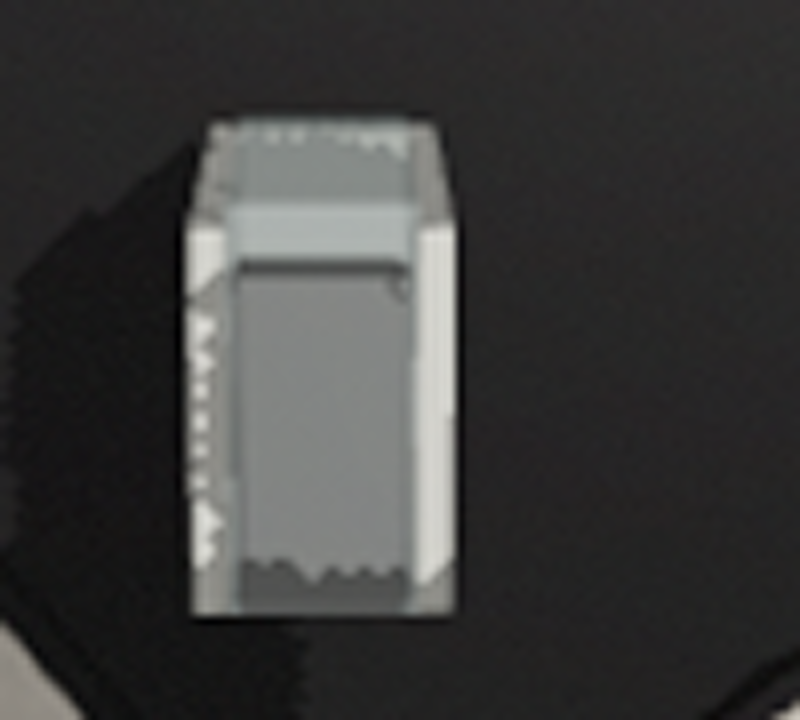

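Run:
```python
from h import *
z=np.load("c8.npz");c=tuple(z[f"arr_{k}"] for k in range(5))
g=lambda x,y:np.array([275+x/8-.45,155+y/8-.45])
O=[(g(187,225),(-.02,-.012,.06)),(g(456,225),(-.02,.012,.06)),(g(456,615),(.02,.012,.06)),(g(192,615),(.02,-.012,.06)),(g(213,122),(-.02,-.012,.005)),(g(435,122),(-.02,.012,.005))]
x,r=fit([(c,u,l) for u,l in O],[.506,.212,-.79]);print(x.round(4),r.round(1).tolist())
s=robot.sense();Rm=R.from_euler('xyz',s["ee_rot"]).as_matrix();print(s["position"].round(4),z["pos"],(1000*Rm.T@(np.r_[x[:2],.016]-s["position"])).round(1))
print("turn", x[2]+np.pi/2-np.arctan2(Rm[1,1],Rm[0,1]))
```

```text
[ 0.5058  0.2121 -0.7876] [[0.5, -1.0], [-0.3, -1.1], [-0.7, 1.8], [0.7, 1.9], [0.2, -0.8], [-0.3, -0.9]]
[0.5072 0.2125 0.1197] [0.50736063 0.21245246 0.11992179] [103.7  -1.3  -0.7]
turn 0.0016644133997234523
```

```bash
python3 -m inch '[[[10,-1,-0.7],0,1],[[30,-1.3,-0.7],0,1],[[55,-1.3,-0.7],0,1],[[80,-1.3,-0.7],0,1],[[96,-1.3,-0.7],0,1],[[103,-1.3,-0.7],0,1],[[103,-1.3,-0.7],0,1],[[103,-1.3,-0.7],0,1]]'
python3 - <<'E'
from h import *
i,c=snap("wrist","w9");print(robot.sense()["position"])
E
```

```text
time_s: 13.8
position: [0.5057, 0.2122, 0.0167]
ee_rot: [1.081, 1.57, 0.292]
wrist_force: [0.3, -0.1, 0.5]
grip_width: 0.0869
[0.50591379 0.2123403  0.01694468]
```

View pics/w9.png

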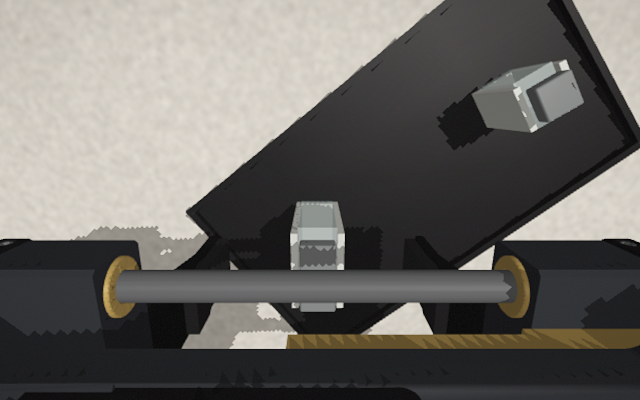

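```bash
python3 -m inch '[[[0,0,0],0,0.3],[[0,0,0],0,0],[[0,0,0],0,-0.2],[[0,0,0],0,-0.3],[[0,0,0],0,-0.4],[[0,0,0],0,-0.5],[[0,0,0],0,-0.6],[[0,0,0],0,-1],[[0,0,0],0,-1],[[0,0,0],0,-1],[[0,0,0],0,-1],[[0,0,0],0,-1]]'
python3 -m inch '[[[0,0,0],0,-1],[[0,0,0],0,-1],[[0,0,0],0,-1],[[0,0,0],0,-1]]'
python3 -m inch '[[[-3,0,0],0,-1],[[-10,0,0],0,-1],[[-25,0,0],0,-1],[[-50,0,0],0,-1],[[-80,0,0],0,-1],[[-110,0,0],0,-1],[[-135,0,0],0,-1],[[-150,0,0],0,-1],[[-155,0,0],0,-1],[[-155,0,0],0,-1],[[-155,0,0],0,-1]]'
python3 - <<'E'
from h import *
i,c=snap("wrist","w10");i,c=snap("side");crop(i,290,160,440,310,4,"s10");s=robot.sense();Rm=R.from_euler('xyz',s["ee_rot"]).as_matrix();print(s["position"].round(4),Rm.round(4).tolist())
T=np.array([.631,-.067,.25]);print((1000*Rm.T@(T-s["position"])).round(1),"turn world",-.125-np.arctan2(Rm[1,1],Rm[0,1]))
E
```

```text
time_s: 15.05
position: [0.5053, 0.2121, 0.0161]
ee_rot: [-1.513, 1.571, -2.302]
wrist_force: [0.7, 0.8, -1.5]
grip_width: 0.0236
time_s: 15.45
position: [0.5053, 0.2121, 0.0161]
ee_rot: [-1.586, 1.571, -2.375]
wrist_force: [-0.5, -0.3, -1.8]
grip_width: 0.0233
time_s: 16.55
position: [0.5047, 0.2119, 0.1701]
ee_rot: [-1.753, 1.569, -2.542]
wrist_force: [-0.2, -0.7, -1.0]
grip_width: 0.0237
[0.5047 0.2118 0.17  ] [[-0.0016, 0.7095, 0.7047], [-0.0014, 0.7047, -0.7095], [-1.0, -0.0021, -0.0001]]
[ -79.8 -107.   286.8] turn world -0.9069648963344142
```

View pics/w10.png

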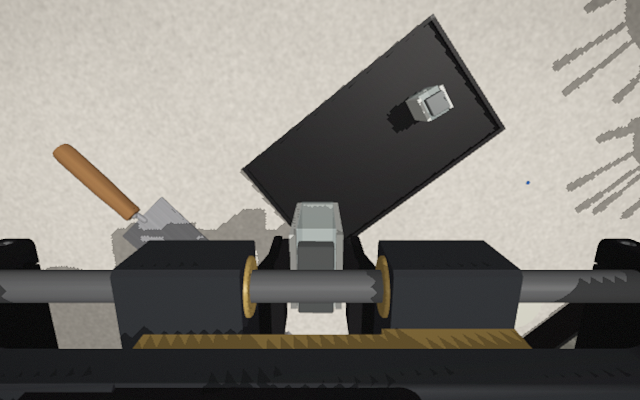

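View pics/s10.png

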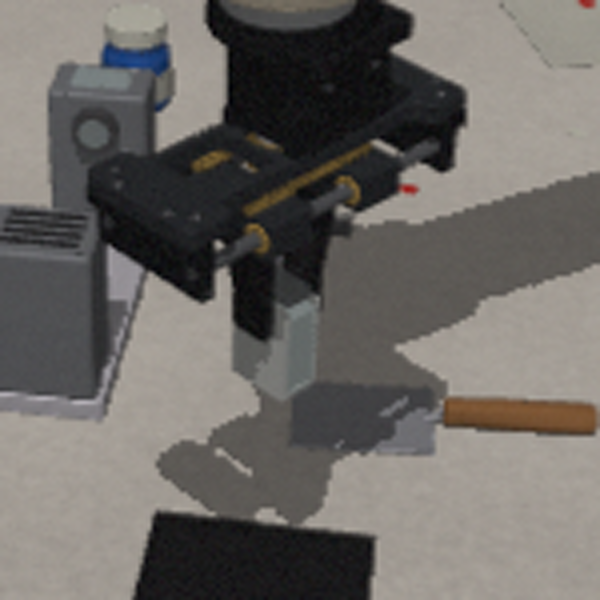

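```bash
python3 -m inch '[[[-20,0,0],0,-1],[[-50,-8,20],0.06,-1],[[-75,-20,52],0.16,-1],[[-80,-33,88],0.27,-1],[[-80,-46,124],0.38,-1],[[-80,-59,160],0.5,-1],[[-80,-72,196],0.62,-1],[[-80,-85,230],0.73,-1],[[-80,-96,258],0.82,-1],[[-80,-104,278],0.88,-1],[[-80,-107,287],0.907,-1],[[-80,-107,287],0.907,-1]]'
python3 -m inch '[[[0,0,0],0,-1],[[0,0,0],0,-1],[[0,0,0],0,-1]]'
python3 - <<'E'
from h import *
i,c=snap("wrist","w11");s=robot.sense();Rm=R.from_euler('xyz',s["ee_rot"]).as_matrix();print(s["position"].round(4),Rm.round(4).tolist(),s["qpos"].round(2))
E
```

```text
time_s: 17.85
position: [0.6315, -0.0682, 0.2503]
ee_rot: [-0.721, 1.569, -2.419]
wrist_force: [0.3, -0.4, -1.4]
grip_width: 0.0238
time_s: 18.15
position: [0.6316, -0.0654, 0.2512]
ee_rot: [-3.099, 1.57, 1.491]
wrist_force: [-0.7, -0.3, -0.2]
grip_width: 0.0238
[ 0.6316 -0.0656  0.2512] [[0.0001, 0.9925, -0.1226], [0.0007, -0.1226, -0.9925], [-1.0, -0.0, -0.0007]] [-0.7   0.41  1.01  1.45 -0.35  1.47  0.19]
```

View pics/w11.png

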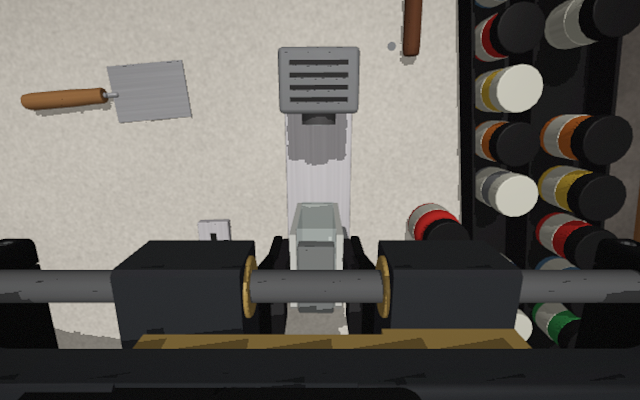

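Run:
```python
from h import *
i,c=snap("wrist");crop(i,265,30,375,130,7,"w11c");s=robot.sense();np.savez("c11.npz",*[np.array(k) for k in c])
j,c=snap("side");crop(j,250,120,370,250,4.5,"s11")
```

```text
(no output)
```

View pics/w11c.png

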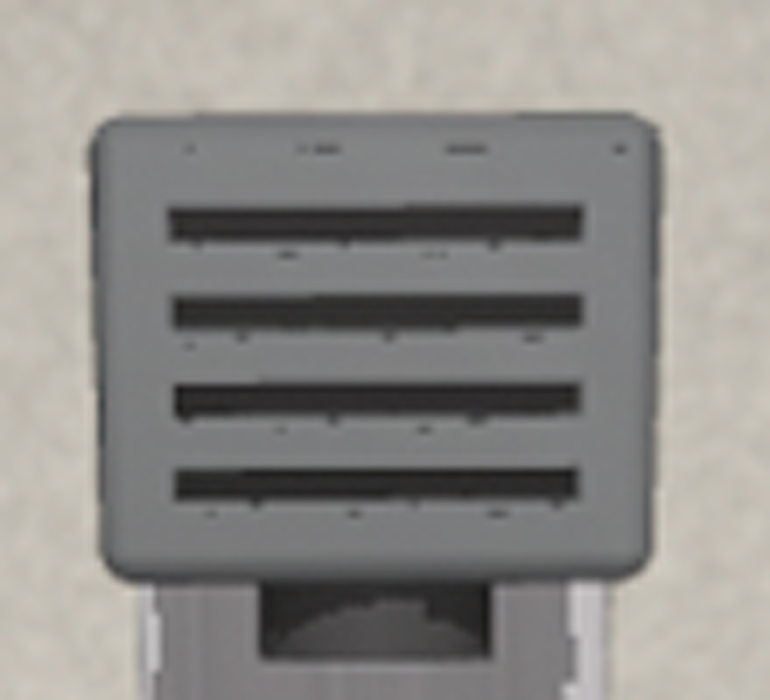

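View pics/s11.png

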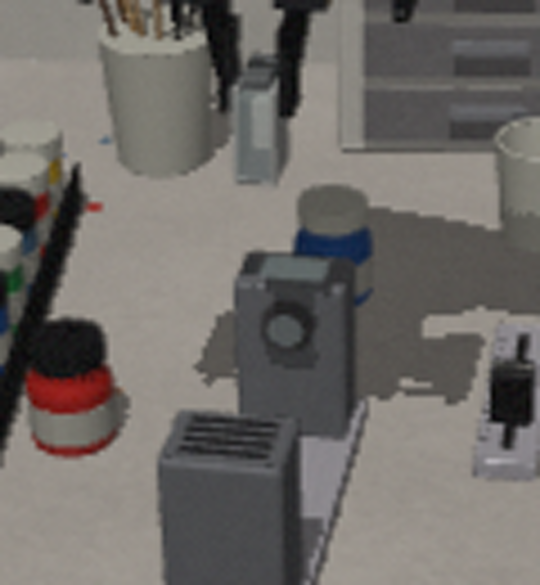

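Run:
```python
from h import *
z=np.load("c11.npz");c=tuple(z[f"arr_{k}"] for k in range(5))
s=robot.sense();p=s["position"];Rm=R.from_euler('xyz',s["ee_rot"]).as_matrix()
t=lambda x,y,zz:(1000*Rm.T@(toplane(c,265+x/7-.43,30+y/7-.43,zz)-p)).round(1)
print("lamp inner top corners",t(102,580,.125),t(652,578,.125),"outer",t(92,118,.125),t(660,118,.125))
print("barrel at z.1: tip",t(260,658,.1),t(491,656,.1))
print("plate",t(138,690,.015),t(606,690,.015))
print(p.round(4))
```

```text
lamp inner top corners [126.3 -33.6 -68.7] [126.3  35.2 -69. ] outer [ 126.3  -33.4 -122.2] [ 126.4   34.5 -122.2]
barrel at z.1: tip [151.3 -15.  -58.2] [151.3  16.5 -58.4]
plate [236.3 -39.3 -49.4] [236.3  40.6 -49.4]
[ 0.6316 -0.0661  0.2513]
```

```bash
python3 -m inch '[[[10,0.7,1],0,-1],[[30,0.7,1],0,-1],[[55,0.7,1],0,-1],[[80,0.7,1],0,-1],[[105,0.7,1],0,-1],[[128,0.7,1],0,-1],[[146,0.7,1],0,-1],[[158,0.7,1],0,-1],[[165,0.7,1],0,-1],[[167.5,0.7,1],0,-1],[[167.5,0.7,1],0,-1],[[167.5,0.7,1],0,-1]]'
python3 -m inch '[[[0,0,0],0,-1],[[0,0,0],0,-1],[[0,0,0],0,-1],[[0,0,0],0,-1]]'
python3 - <<'E'
from h import *
i,c=snap("wrist","w12");s=robot.sense();Rm=R.from_euler('xyz',s["ee_rot"]).as_matrix();print(s["position"].round(4),Rm.round(4).tolist(),s["dq"].round(3))
p=s["position"];t=lambda u,v,zz:(1000*Rm.T@(toplane(c,u,v,zz)-p)).round(1)
np.savez("c12.npz",*[np.array(k) for k in c])
j,c=snap("side");crop(j,250,120,370,250,4.5,"s12");j,c=snap("scene");crop(j,250,160,350,270,5.5,"c12")
E
```

```text
time_s: 19.5
position: [0.6327, -0.0681, 0.0844]
ee_rot: [1.643, 1.57, -0.053]
wrist_force: [0.0, -0.2, -0.7]
grip_width: 0.0239
time_s: 19.9
position: [0.6323, -0.068, 0.0838]
ee_rot: [1.932, 1.571, 0.236]
wrist_force: [-0.5, 0.1, -1.2]
grip_width: 0.0239
[ 0.6323 -0.068   0.0837] [[0.0001, 0.9922, -0.1247], [0.0, -0.1247, -0.9922], [-1.0, 0.0001, -0.0]] [ 0.001  0.003 -0.001 -0.    -0.001  0.001  0.   ]
```

View pics/w12.png

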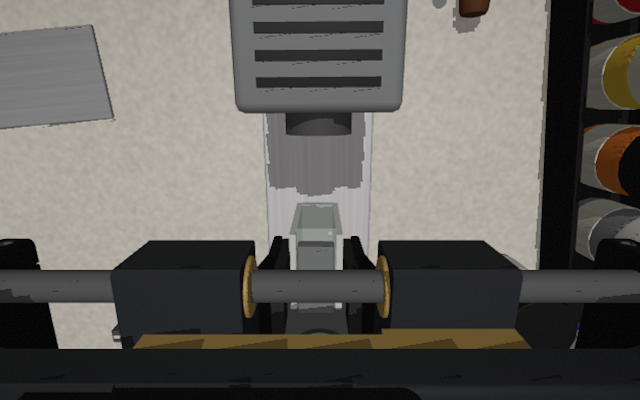

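View pics/s12.png

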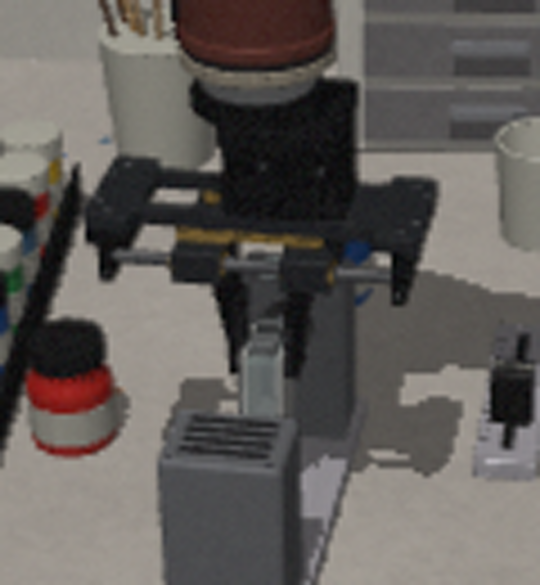

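View pics/c12.png

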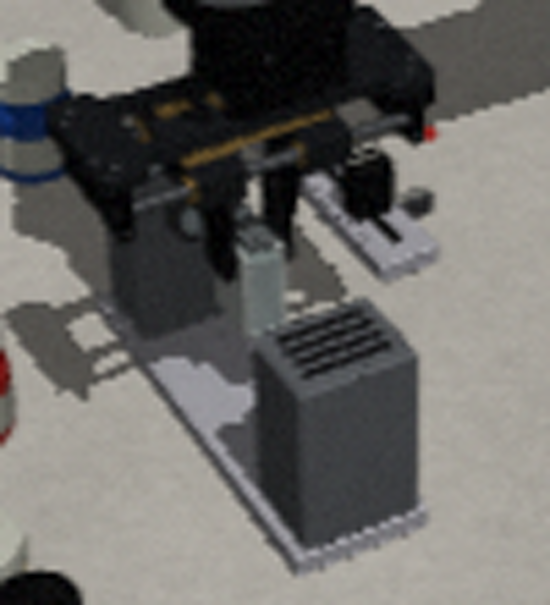

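Run:
```python
from h import *
z=np.load("c12.npz");c=tuple(z[f"arr_{k}"] for k in range(5))
s=robot.sense();p=s["position"];Rm=R.from_euler('xyz',s["ee_rot"]).as_matrix()
t=lambda x,y,zz:(1000*Rm.T@(toplane(c,x,y,zz)-p)).round(1)
im=cv2.imread("pics/w12.png")[:,:,::-1];crop(im,225,90,415,245,4.2,"w12c")
print("lamp inner top",t(237,111,.125),t(402,111,.125),"barrel tip",t(286,134,.1),t(351,134,.1),"plate",t(266,150,.015),t(371,150,.015))
print("cell top-left/right near",t(291,238,.1275),t(343,238,.1275),"bottom lamp-side",t(294,204,.0725),t(339,204,.0725), "top lamp-side",t(291,233,.1275))
```

```text
lamp inner top [-41.3 -33.6 -70.7] [-41.3  34.4 -70.6] barrel tip [-16.3 -15.8 -59.6] [-16.3  16.1 -59.6] plate [ 68.7 -38.  -42.1] [ 68.7  39.4 -42. ]
cell top-left/right near [-43.8 -12.3 -15.9] [-43.8  11.  -15.8] bottom lamp-side [ 11.2 -14.3 -16.5] [ 11.2  12.6 -16.5] top lamp-side [-43.8 -12.2 -18.2]
```

View pics/w12c.png

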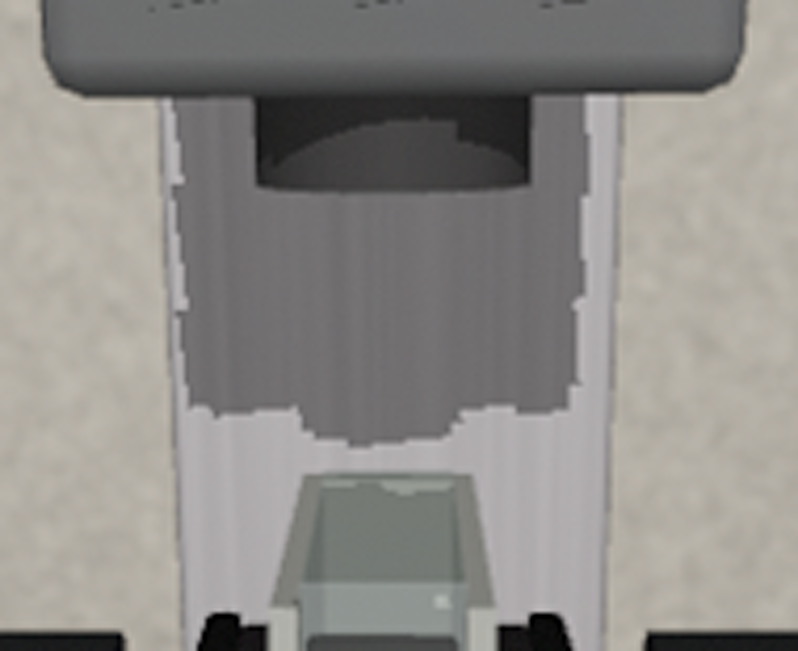

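```bash
python3 -m inch '[[[0,0.4,-0.6],0,-1],[[0,0.8,-1.2],0,-1],[[0,0.8,-1.2],0,-1],[[0,0.8,-1.2],0,-1],[[0,0.8,-1.2],0,-1],[[0,0.8,-1.2],0,-1]]'
python3 - <<'E'
from h import *
s=robot.sense();print(s["position"].round(4),s["wrist_force"].round(1),s["grip_width"],np.abs(s["dq"]).max())
j,c=snap("scene","c13");j,c=snap("wrist","w13");j,c=snap("side","s13")
E
```

```text
time_s: 20.65
position: [0.6331, -0.0669, 0.0836]
ee_rot: [-0.954, 1.571, -2.65]
wrist_force: [-0.4, -0.5, -0.9]
grip_width: 0.0234
[ 0.6331 -0.0669  0.0836] [-0.4 -0.5 -0.9] 0.02337981256665095 0.0023918119772302587
```

View pics/w13.png

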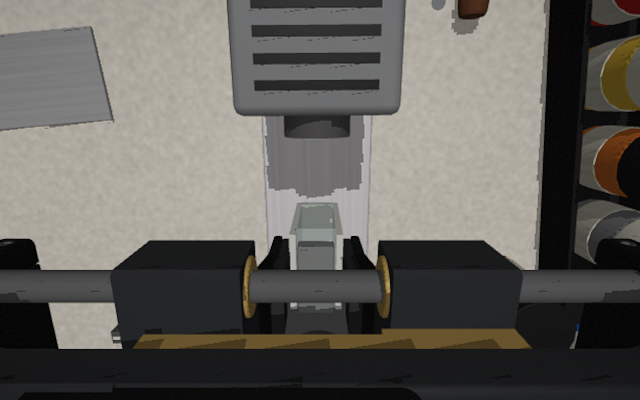

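View pics/c13.png

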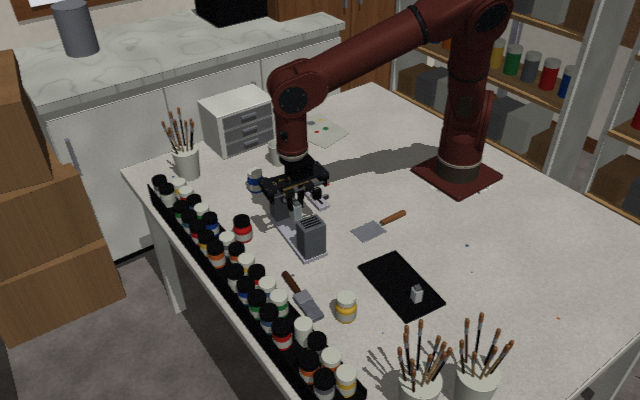

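The pictures show the cell (column 316, rows 203–310 in the wrist view) on the line of the lamp barrel (column 317, tip at row 137). The bystanders are where they were at the start. I'm handing in the job.

```bash
python3 -c "
from workcell import robot
print(robot.job_done())"
```

```text
the job is handed in; nothing more can be done
None
```

I set the dimmer first. Then I took the long cell by its frosted sides and handed in the job at about 20.8 s with the cell held upright and still in the light path.

- **Dimmer:** I gripped it and slid it along the track. The first slide went about 4.5 mm past the pointer, and I corrected it by eye with the wrist camera. After release, the white lines agreed to about 0.5 mm, with the grip slightly short; I left it there.
- **Cell position:** Before a last 1 mm adjustment, I measured it about 1 mm off the beam sideways and 1–2 mm off the middle of the gap. The adjustment was meant to remove both offsets. The picture after it shows the cell in line with the lamp barrel, but I did not measure it again.
- **Cell height:** The tool's height puts the cell's middle at about 100 mm. I did not measure this from a picture.
- **Clearance and grip:** The wrist force was about 1 N, so nothing was pressing on it. The grip width was 23.4 mm and joint speeds were close to zero.
- **Other things:** Everything I could see looked unmoved in the last scene picture. The arm partly hid the cup and one jar.

**Disagreements:** Wrist-camera positions taken from high up differed by about 6 mm in y from those taken close up at the dimmer, so I used the close ones there. The cameras' separate estimates of the bench position differed by up to about 6 mm. For the final placement I used the wrist view, measured relative to the lamp and its barrel.

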